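# Index the decorating stand to its next hole

## Task

The card core on the decorating stand is finished on this side. Pull the spring-loaded index pin up out of its hole by the black knob, swing the table clockwise (seen from above) and let the pin spring fully home in the next hole, feeling for it gently: do not force the pin sideways. Keep the core standing on the table, leave the things round about where they are, and let go of the knob.

Things in the scene. Friction and masses are not known exactly. Their poses are not given: they have to be found in the camera images.
- stand: The decorating stand's grey round foot, 230 mm across and 10 mm thick, fixed to the table. Origin: under its centre, on the turning axis (vertical), at table height. It carries a dark pad with the home hole, and a steel strip with two more holes.
- turn_table (a joint): Turning angle of the table (plywood disc 104 mm across, top at z = 51 mm, with a steel index arm whose boss, 26 mm across with its top at z = 48 mm, ends 108 mm from the axis) in rad: 0 at the home hole, where the pin sits at the start, growing clockwise seen from above (the knob at the robot's side swings to the robot's left), up to a stop at 1.5. It stays where it is left (little friction).
- index_pin (a joint): Height of the index pin in m: 0 = sprung fully down into a hole, 0.018 = pulled up to its stop. About 0.0115 when its nose rests on the home pad, about 0.010 when it rests on the hole strip between holes; nearly 0 only with the nose fully in a hole. The spring pushes down with 6.5 N at 0 and 11 N at 0.018; let go, it drops at about 0.2 m/s.
- pull_knob: Black upright cylinder, 24 mm across and 44 mm tall, that lifts the index pin; it stands on the end of the index arm, 95 mm from the turning axis. Origin: its centre, z = 73 mm when the pin is down in a hole. It goes with the arm as the table turns, and up and down with the pin. It has 25 mm and more of free space on both sides along the arc.
- pin_nose: The index pin's steel end, 10 mm across, flat with a 1 mm chamfer, straight below the knob. Origin: the tip of the nose, z = 14 mm when it is down in a hole. All holes are 12 mm wide and vertical. Forcing the pin against pad or strip with over 25 N bends it.
- home_hole (a point): Mouth centre of the home hole in the dark pad (pad top z = 25.5 mm, reaching to 0.35 rad clockwise of the hole), 95 mm from the turning axis. Clockwise of the pad the steel strip (top z = 24 mm) runs round the axis, from under the pad to beyond its second hole, with no gap.
- strip_zone (a point): A point fixed to the foot, on the strip's top, 95 mm from the axis and 0.68 rad clockwise of home. The strip shifts round the axis: its first hole (the next one, wanted) lies anywhere up to 0.12 rad either side of this point and is not reported; let the pin ride on the strip and move slowly till it drops in. Its second hole is 0.50 rad further.
- card_core: Small upright card tube, the work, 47 mm across and 69 mm tall, standing loose on the middle of the plywood disc. Origin: centre of its underside.
- water_mug: White mug, 82 mm across (118 mm with handle), 94 mm tall; a bystander. Origin: centre of its underside.
- masking_tape: Roll of masking tape lying flat, 104 mm across, 25 mm tall; a bystander. Origin: centre of its underside.
- white_bottle: White paint bottle with black cap, 38 mm across, 98 mm tall; a bystander. Origin: centre of its underside.
- roll_core: Upright card roll core, 47 mm across, 87 mm tall; a bystander. Origin: centre of its underside.
- marker: Marker pen lying flat, 135 mm long, 17 mm thick; a bystander. Origin: centre of its underside.
Things that resemble listed ones, but are neither listed nor needed, are in the scene too. What is shaped like the card_core but yellow is not meant.

How it is judged:
On the way, in this order (a step that is already met when the one before it is completed fails the run):
1. the pin is pulled up clear of the home hole (above 10.5 mm) with the table still at home (value of joint index_pin above 0.0105 m and value of joint turn_table below 0.15 rad), for 0.05 s.
2. with the pin up, the table is swung off the home hole (past 0.4 rad) (value of joint index_pin above 0.006 m and value of joint turn_table above 0.4 rad), for 0.05 s.
At the end, for the whole second after the job is handed in: The pin is fully down (within 2 mm) in the next hole of the strip (table between 0.50 and 0.86 rad clockwise of home), the table is still, and the card core stands upright and at rest on the disc within 30 mm of its middle (value of joint index_pin below 0.002 m and value of joint turn_table between 0.5 and 0.86 rad and velocity of joint turn_table between -0.05 and 0.05 rad/s and angle between card_core's own z axis and vertical below 0.1 rad and horizontal distance between card_core and stand below 0.03 m and height (world z) of card_core above 0.045 m and linear speed of card_core below 0.02 m/s); the robot touches nothing.
It fails at once if the index pin is forced against the pad or the strip with more than 25 N (contact force between pin_nose and anything else above 25 N).
It fails at once if the card core is tipped over (angle between card_core's own z axis and vertical above 0.4 rad).
It fails at once if a bystander is moved by more than 25 mm (distance of any of water_mug, masking_tape, white_bottle, roll_core, marker from where it was at the start of the episode above 0.025 m).
It also fails if it takes over 48 s, if anything falls off the work surface, if the arm or the gripper's body presses on something with over 40 N, if the wrist force passes 120 N, or if a joint passes its speed limit or range.

## Robot

A 6-joint arm with a two-finger parallel gripper is mounted at the origin on a cart in front of the work surface, level with it; the furniture and walls round the work are solid. World frame = base frame: x ahead of the robot, y to its left, z up, the work surface at z = 0. Lengths are in m, angles in rad, forces in N, time in s.
With the tool pointing down it reaches from about 0.3 to 0.875 m from the base axis. Payload 6.4 kg.
Tool frame: the origin (TCP) lies on the centre line of the jaws, within the pads' length; the fingertips stand 8 mm ahead of it and the grasp point (between the pads) lies 11 mm behind it (r.tcp_to_tips is the z of the fingertips in the tool frame, in m); z points along the fingers, x is the direction in which the jaws open and shut, and the axes are right-handed (so a half turn about z gives the same grasp; the last joint's range is limited). The gripper opens to 85 mm and grips with 20 to 120 N. Pads are 22 mm wide; open, the fingers measure 114 mm over their backs; the gripper's body (76 mm by 85 mm) begins 54 mm behind the grasp point. The pads swing forward as they close: fully open they stand 13 mm farther back than shut.
Start: joints at [1.056, 0.181, 1.607, -0, 1.354, -0.206], TCP at [0.175, 0.548, 0.239] pointing down, gripper open.
Joint ranges: [-2.99, 2.99], [-0.89, 2.07], [0.3, 2.58], [-1.14, 4.28], [0, 2.63], [-3.12, 3.12]. Speed limits (rad/s): [2.57, 2.57, 3.01, 3.14, 3.14, 3.14].

## Interface

Orientations are given as a unit quaternion [x, y, z, w].
In Python, from bench import monitor, viewer, r gives the robot as it stands.
- The arm moves only by the tool apply_moves, never from a script. Its argument "steps" is a list that holds one entry, the list of rows, each a list of 7 numbers: the turn, a rotation vector about the tool's x, y, z in degrees, then the shift along the tool's x, y, z in mm, then the opening, from -1 (shut) to 1 (fully open). A call has exactly 10 rows; each row is the pose to reach, as a shift and turn from the pose measured when the call began, along the tool's axes at that moment; what a row does not reach only later rows make up. A row lasts 1/10 s, in which the tool goes at most 50 mm and 8.59 degrees, less where a joint would pass 70% of its speed; a pose out of reach is approached as far as the arm can. A call with a gripper value outside its range is refused whole. The fingers move at their own pace and stop on an object; "grip_force" is the grip in N (left out, the last holds). Time passes only in rows, so rows that repeat a pose let the fingers close, or fill a call up. It gives the time, the measured TCP pose, the force and the opening at its end, in the units of the state.
- monitor.get_state(): the state, without advancing time (a new reading comes with each control period).
- viewer.capture(name): name is "side" or "top"; returns (picture, depth): 384x512x3 uint8, red, green, blue; 384x512 float32, m along the optical axis (not along the pixel's ray), 0 where there is no reading.
- viewer.camera_params(name): a dict with "intrinsics" (3x3 intrinsics, pixels), "rvec" (rotation vector, rad) and "tvec" (3), from world to camera coordinates, as OpenCV has them. Camera axes: x right, y down, z forward; pixel columns grow to the right and rows downward; lengths in m; the calibration is good to about 2 mm. A picture is of the moment at which its call begins. camera_params takes no time and is no camera call.
- r.job_done(): hands the job in, once; it reports no verdict.
Trained networks look in the newest picture that a camera, given by its name, has taken for a name from the list of things; names that differ only in an ending like _2 or _b are one class to them, and where a whole thing is asked for, a point or a joint stands for the part that bears it (a point fixed in the world has none). Each returns a list of dicts, best first, with "p" (0 to 1); they miss things now and then, are a little off and sometimes report something else, mostly with a low value. They report only what shows in the picture. A call takes as long as a camera call. They do not tell look-alikes from the thing itself.
- viewer.cut_out(camera, target): "mask" (384x512 bool, what is visible of it) and "position" ([column, row] in pixels, amid what is visible of it).
The state is a dict: "clock": time; "joint_positions": joint angles; "qvel": joint speeds; "effort": joint torques, N m; "position": TCP position; "eef_rot": TCP orientation; "ft_force": force on the tool from outside, world axes, zero at the start; "torque": the same for the moment, N m; "grip_width": finger opening in m.
Only numpy, scipy, OpenCV 4.12 (cv2) and the standard library are available. Lean on these libraries where they do the work, as an engineer would, in place of code of your own. Each camera call takes 0.05 s, during which the arm holds its last target.

## Working session

There is one attempt and no reset: what is moved stays moved. The work goes in short steps, Python scripts to look and compute and a tool call to move; the robot and the scene stay as the last step left them, time stands still between calls to the robot, and variables do not carry over. Pictures are saved under pics/ and viewed, and the job is handed in when it is done.

Besides the shell and the picture viewer there is one more tool, called after "Request:" as name(argument=value, ...), one argument or row to a line, values as JSON. apply_moves: Moves the arm, as the interface text tells. Its arguments: {"type":"object","properties":{"steps":{"type":"array","items":{"type":"array","items":{"type":"array","items":{"type":"number"}}}},"grip_force":{"type":"number"}},"required":["steps"]}

```bash
mkdir -p pics; ls; cat > h.py <<'E'
import numpy as np, cv2
from bench import monitor, viewer, r
def cap(n,f):
    p,d=viewer.capture(n); cv2.imwrite('pics/'+f,p[:,:,::-1]); np.save('pics/'+f[:-4]+'_d.npy',d); return p,d
def cam(n):
    c=viewer.camera_params(n); K=np.array(c['intrinsics']).reshape(3,3); R=cv2.Rodrigues(np.array(c['rvec'],float))[0]; return K,R,np.array(c['tvec'],float).ravel()
def pt(n,u,v,z):
    K,R,t=cam(n); return R.T@(np.linalg.inv(K)@np.array([u,v,1.])*z-t)
def cloud(n,d):
    K,R,t=cam(n); v,u=np.mgrid[:d.shape[0],:d.shape[1]]
    P=np.stack([(u-K[0,2])/K[0,0]*d,(v-K[1,2])/K[1,1]*d,d],-1); return (P-t)@R
def proj(n,P):
    K,R,t=cam(n); q=K@(R@np.array(P,float)+t); return q[:2]/q[2]
E
python3 - <<'E'
from h import *
np.set_printoptions(precision=4,suppress=True)
for n in('side','top'):
    p,d=cap(n,n+'1.png'); C=cloud(n,d); K,R,t=cam(n); print(n,'cam',-R.T@t, 'axis',R[2],R[0])
    for k in('pull_knob','card_core','stand','roll_core','water_mug'):
        for o in viewer.cut_out(n,k):
            m=o['mask']&(d>0); P=C[m]
            print(k,round(o['p'],2),np.round(o['position']),m.sum(),np.median(P,0) if m.any() else'',P.min(0) if m.any() else'',P.max(0)if m.any() else'')
s=monitor.get_state(); print(s)
E
```

```text
pics
side cam [-0.1706 -1.0622  0.7469] axis [ 0.5051  0.7183 -0.4784] [ 0.8209 -0.5711  0.0092]
pull_knob 0.69 [250. 208.] 98 [ 0.4629 -0.1187  0.0794] [ 0.455  -0.1276  0.0533] [ 0.4763 -0.1047  0.1001]
card_core 0.91 [265. 193.] 400 [ 0.5458 -0.0929  0.0917] [ 0.5276 -0.1061 -0.0041] [0.7227 0.1368 0.1228]
card_core 0.87 [190. 196.] 333 [0.3717 0.0679 0.0462] [0.3524 0.0533 0.0009] [0.3991 0.1131 0.0705]
card_core 0.6 [307. 187.] 307 [ 0.7309 -0.0685  0.0435] [ 0.7154 -0.0845 -0.0013] [ 0.8133 -0.012   0.0713]
roll_core 0.6 [262. 167.] 301 [0.6887 0.1339 0.0551] [ 0.5546 -0.0562  0.    ] [0.7236 0.1737 0.1198]
water_mug 0.73 [172. 166.] 648 [0.4024 0.2673 0.0669] [0.3749 0.2145 0.008 ] [0.46   0.3399 0.0967]
water_mug 0.45 [269. 212.] 1908 [ 0.5343 -0.1193  0.0117] [ 0.441  -0.1956 -0.0033] [0.6747 0.053  0.1001]
top cam [ 0.4293 -0.0592  1.1646] axis [ 0.1244  0.0266 -0.9919] [-0.0181 -0.9994 -0.0291]
pull_knob 0.62 [290. 220.] 62 [ 0.4679 -0.1096  0.095 ] [ 0.4583 -0.121   0.0387] [ 0.4802 -0.0988  0.1   ]
card_core 0.71 [214. 257.] 80 [0.3804 0.1009 0.05  ] [0.3585 0.0619 0.003
[... 438 characters left out ...]
868 0.0896]
water_mug 0.56 [146. 248.] 989 [0.4153 0.2997 0.0432] [ 0.3766  0.2227 -0.0031] [0.4601 0.3726 0.0993]
water_mug 0.56 [276. 188.] 163 [ 0.564  -0.0792  0.0978] [ 0.5295 -0.1029  0.0459] [ 0.5872 -0.0541  0.1231]
{'clock': 0.6, 'joint_positions': array([ 1.0557,  0.1808,  1.607 , -0.    ,  1.3538, -0.2063]), 'qvel': array([ 0.0027, -0.0001, -0.0019,  0.0028,  0.0007,  0.0005]), 'effort': array([ -0.0008, -44.4588, -35.1527,  -0.0003,   0.001 ,   0.    ]), 'position': array([0.1747, 0.5478, 0.2393]), 'eef_rot': array([ 0.8074,  0.59  , -0.    ,  0.    ]), 'ft_force': array([ 0.0755,  0.7239, -0.0959]), 'torque': array([-0.0088,  0.0343,  0.002 ]), 'grip_width': 0.08536468697514844}
```

```bash
python3 - <<'E'
import cv2
a=cv2.imread('pics/side1.png');b=cv2.imread('pics/top1.png')
cv2.imwrite('pics/v1.png',cv2.resize(a[120:270,130:360],None,fx=3.4,fy=3.4,interpolation=2))
cv2.imwrite('pics/v2.png',cv2.resize(b[90:290,110:370],None,fx=3,fy=3,interpolation=2))
E
```

```text
(no output)
```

View pics/v1.png

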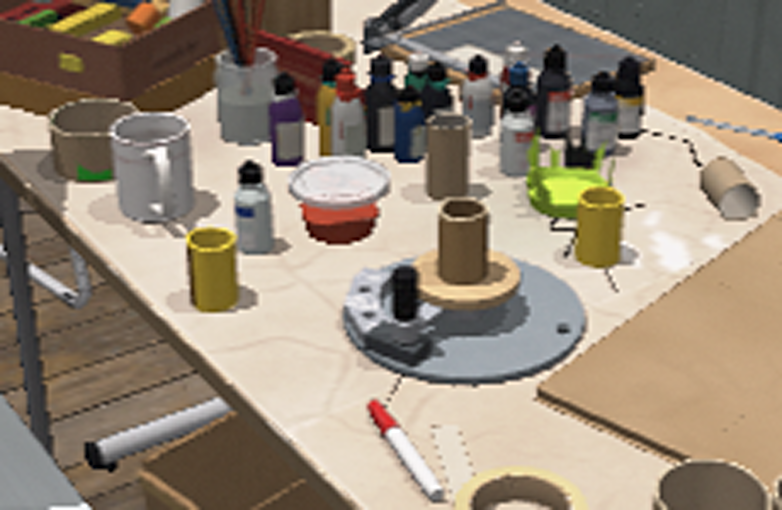

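View pics/v2.png

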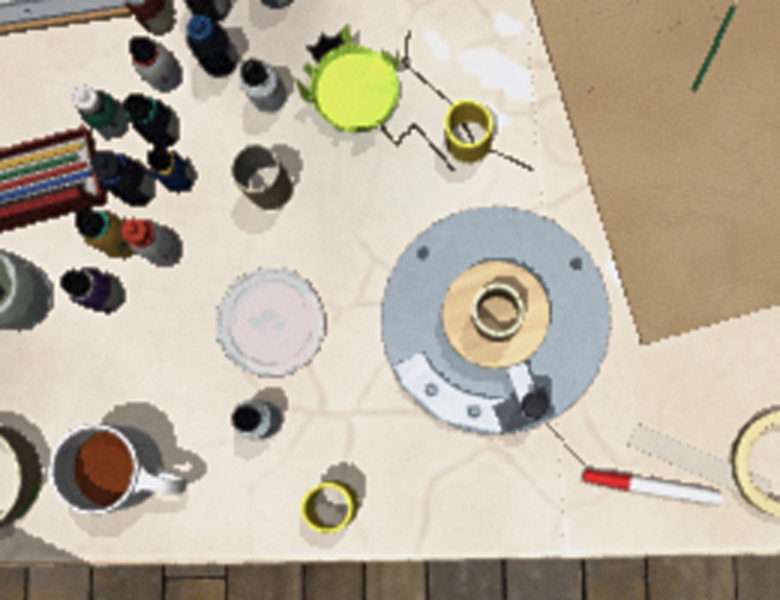

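```bash
cat > m.py <<'E'
from h import *
np.set_printoptions(precision=4,suppress=True)
from scipy.optimize import least_squares
def fitc(P,r):
    f=lambda c:np.hypot(P[:,0]-c[0],P[:,1]-c[1])-r
    s=least_squares(f,P[:,:2].mean(0),loss='soft_l1',f_scale=.002); return s.x,np.median(abs(s.fun))
E
python3 - <<'E'
from m import *
d={n:np.load(f'pics/{n}1_d.npy') for n in('side','top')}
for n in d:
    C=cloud(n,d[n]); near=np.hypot(C[...,0]-.562,C[...,1]+.079)<.14
    # disc pixels
    for name,z0,z1,rad,rr in(('disc',.046,.056,.052,.065),('foot',.006,.014,.115,.14)):
        m=near&(C[...,2]>z0)&(C[...,2]<z1)&(np.hypot(C[...,0]-.562,C[...,1]+.079)<rr)
        m8=m.astype(np.uint8); cs,_=cv2.findContours(m8,0,cv2.CHAIN_APPROX_NONE)
        c=max(cs,key=cv2.contourArea)[:,0]; P=C[c[:,1],c[:,0]]
        print(n,name,m.sum(),fitc(P,rad),np.median(C[m][:,2]),cv2.minEnclosingCircle(C[m][:,:2].astype(np.float32)))
    m=(np.hypot(C[...,0]-.468,C[...,1]+.114)<.03)&(C[...,2]>.055)
    P=C[m]; print(n,'knob',len(P),P.mean(0),P.max(0),P.min(0)); T=P[P[:,2]>.091]; print(' top',len(T),T.mean(0), T.min(0),T.max(0)); print(' cyl',fitc(P[P[:,2]<.09],.012))
    m=(np.hypot(C[...,0]-.562,C[...,1]+.079)<.04)&(C[...,2]>.06); P=C[m]; print(n,'core',P.mean(0),P.min(0),P.max(0), fitc(P,.0235))
# strip holes
for u,v in((110+474/3,90+410/3),(110+431/3,90+389/3),(110+536/3,90+402/3)):
    for z in(.024,.095):
        K,R,t=cam('top'); ray=R.T@np.linalg.inv(K)@[u,v,1]; o=-R.T@t; print(u,v,z,o+ray*(z-o[2])/ray[2])
b=cv2.imread('pics/top1.png'); cv2.imwrite('pics/v3.png',cv2.resize(b[150:250,230:330],None,fx=6,fy=6,interpolation=2))
E
```

```text
side disc 300 (array([ 0.5585, -0.079 ]), np.float64(0.004179159653731564)) 0.05124327296696462 ((0.5566819906234741, -0.08027619868516922), 0.0551084466278553)
side foot 1132 (array([ 0.5584, -0.0762]), np.float64(0.0032046619187696274)) 0.01049304036655041 ((0.5664961338043213, -0.09050688147544861), 0.12801411747932434)
side knob 118 [ 0.4647 -0.1166  0.0798] [ 0.481  -0.0966  0.1001] [ 0.455  -0.1276  0.0554]
 top 35 [ 0.4674 -0.1135  0.0946] [ 0.4558 -0.1276  0.0911] [ 0.4785 -0.0966  0.1001]
 cyl (array([ 0.4687, -0.1107]), np.float64(0.0012125749423892752))
side core [ 0.5473 -0.0882  0.0959] [ 0.5276 -0.1061  0.0602] [ 0.5796 -0.0541  0.1228] (array([ 0.5532, -0.0794]), np.float64(0.001579461696166998))
top disc 854 (array([ 0.5572, -0.0764]), np.float64(0.0014471579457314386)) 0.05141637522236631 ((0.5574987530708313, -0.07653350383043289), 0.052111439406871796)
top foot 2722 (array([ 0.5597, -0.0767]), np.float64(0.00604707664236695)) 0.010486820845187516 ((0.5637763738632202, -0.07879262417554855), 0.1395740658044815)
top knob 62 [ 0.4676 -0.1091  0.0938] [ 0.4776 -0.0988  0.1   ] [ 0.4563 -0.121   0.0694]
 top 58 [ 0.4679 -0.1095  0.0952] [ 0.4583 -0.121   0.0914] [ 0.4776 -0.0988  0.1   ]
 cyl (array([ 0.4684, -0.1096]), np.float64(0.00019707920234466377))
top core [ 0.5542 -0.0774  0.1032] [ 0.5295 -0.1002  0.061 ] [ 0.575  -0.0543  0.1231] (array([ 0.5518, -0.0776]), np.float64(0.001800292470851058))
268.0 226.66666666666666 0.024 [ 0.4653 -0.0547  0.024 ]
268.0 226.66666666666666 0.095 [ 0.463 -0.055  0.095]
253.66666666666666 219.66666666666666 0.024 [ 0.4865 -0.0131  0.024 ]
253.66666666666666 219.66666666666666 0.095 [ 0.483  -0.0159  0.095 ]
288.66666666666663 224.0 0.024 [ 0.4719 -0.1153  0.024 ]
288.66666666666663 224.0 0.095 [ 0.4692 -0.1118  0.095 ]
```

View pics/v3.png

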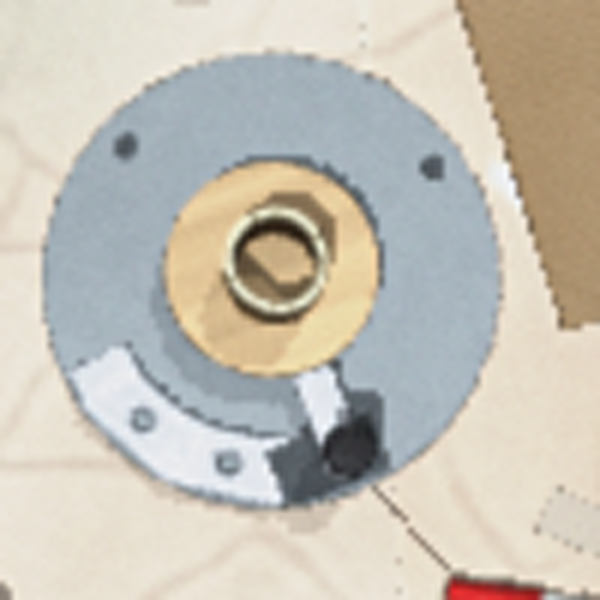

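Candidates for the knob: the black cylinder on the index arm at top (289,224) / side (250,208), versus the black bottle caps (e.g. top (191,228), side (203,170)). I choose the one on the arm. The close crop confirms it stands on the dark pad. The core is the brown tube on the disc at top (276,191). The yellow tubes at (219,258) and (266,132) and the roll core at (198,148) are not it. The strip holes show at top (268,227) and (254,220), so the first hole is about 0.59 rad from home.

Request:
apply_moves(
  steps=[
    [[0, 0, -2.5, -35, 31.5, 0, 0], [0, 0, -5, -70, 63, 0, 0], [0, 0, -7.5, -105, 94.5, 0, 0], [0, 0, -10, -140, 126, 0, 0], [0, 0, -12.5, -175, 157.5, 0, 0], [0, 0, -15, -210, 189, 0, 0], [0, 0, -17.5, -245, 220.5, 0, 0], [0, 0, -20, -280, 252, 0, 0], [0, 0, -22.5, -315, 283.5, 0, 0], [0, 0, -25, -350, 315, 0, 0]],
  ],
  grip_force=60,
)

```text
clock: 1.6
position: [0.369, 0.1169, 0.2398]
eef_rot: [0.66, 0.751, 0.001, 0.001]
ft_force: [1.1, -0.3, 0.0]
grip_width: 0.0425
```

```bash
cat >> m.py <<'E'
from scipy.spatial.transform import Rotation as Ro
ctr=np.array([.5575,-.0765]); PH0=np.arctan2(-.0335,.089); RAD=.095
def goal(turn,z,dx=0):
    """rows for tool at table angle turn, TCP height z"""
    s=monitor.get_state(); p=np.array(s['position']); R=Ro.from_quat(s['eef_rot'])
    ph=PH0+turn; T=np.array([*(ctr+RAD*np.array([-np.cos(ph),np.sin(ph)])),z])
    x=np.array([np.sin(ph),np.cos(ph),0]); zz=np.array([0,0,-1.]); G=Ro.from_matrix(np.stack([x,np.cross(zz,x),zz],1))
    return np.r_[np.degrees((R.inv()*G).as_rotvec()), R.inv().apply(T-p)*1e3]
def st():
    s=monitor.get_state(); print('t',s['clock'],'pos',s['position'],'F',s['ft_force'],'M',s['torque'],'w',s['grip_width'])
    rel=s['position'][:2]-ctr; print(' r',np.hypot(*rel),'turn',np.arctan2(rel[1],-rel[0])-PH0)
E
python3 -c "
from m import *
st();print(goal(0,.16),goal(0,.072))"
```

```text
t 1.6 pos [0.369  0.1169 0.2398] F [ 1.1107 -0.3474  0.0108] M [ 0.0145 -0.064  -0.0058] w 0.042526577309864075
 r 0.2700662017452249 turn 1.1580321992290403
[   0.0904    0.0148  -13.2096 -237.7859   69.3861   79.89  ] [   0.0904    0.0148  -13.2096 -237.7793   69.2459  167.8899]
```

Request:
apply_moves(
  steps=[
    [[0, 0, -2.6, -40, 11.5, 0, 0], [0, 0, -5.2, -80, 23, 0, 0], [0, 0, -7.8, -120, 35, 0, 0], [0, 0, -10.4, -160, 46, 5, 0], [0, 0, -13.2, -200, 58, 20, 0], [0.1, 0, -13.2, -237.8, 69.4, 40, 0], [0.1, 0, -13.2, -237.8, 69.4, 70, 0], [0.1, 0, -13.2, -237.8, 69.4, 95, 0], [0.1, 0, -13.2, -237.8, 69.4, 105, 0], [0.1, 0, -13.2, -237.8, 69.4, 105, 0]],
  ],
)

```text
clock: 2.6
position: [0.4677, -0.1094, 0.1337]
eef_rot: [0.569, 0.822, -0.0, -0.001]
ft_force: [-0.4, -0.4, -0.0]
grip_width: 0.0429
```

```bash
python3 -c "
from m import *
st();print(goal(0,.073))
for n in('side','top'): cap(n,n+'2.png')
a=cv2.imread('pics/side2.png')[140:240,190:310];b=cv2.imread('pics/top2.png')[160:260,230:350]
cv2.imwrite('pics/v4.png',cv2.resize(np.vstack([a,b]),None,fx=3,fy=3,interpolation=2))"
```

```text
t 2.6 pos [ 0.4677 -0.1094  0.1337] F [-0.4206 -0.4051 -0.0189] M [0.0267 0.0175 0.0289] w 0.042912503365540595
 r 0.09566638457357993 turn 0.008436232903390184
[-0.1276 -0.1197 -0.0093 -0.9338  0.7982 60.6932]
```

View pics/v4.png

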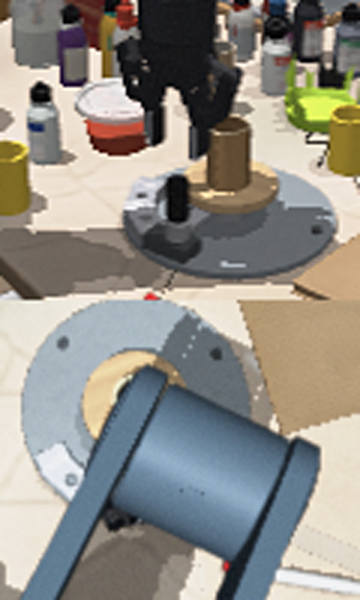

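Request:
apply_moves(
  steps=[
    [[0, 0, 0, -0.5, 0.5, 10, 0], [-0.1, -0.1, 0, -0.9, 0.8, 20, 0], [-0.1, -0.1, 0, -0.9, 0.8, 30, 0], [-0.1, -0.1, 0, -0.9, 0.8, 40, 0], [-0.1, -0.1, 0, -0.9, 0.8, 50, 0], [-0.1, -0.1, 0, -0.9, 0.8, 58, 0], [-0.1, -0.1, 0, -0.9, 0.8, 62.5, 0], [-0.1, -0.1, 0, -0.9, 0.8, 62.5, 0], [-0.1, -0.1, 0, -0.9, 0.8, 62.5, 0], [-0.1, -0.1, 0, -0.9, 0.8, 62.5, 0]],
  ],
)

```text
clock: 3.7
position: [0.4709, -0.1109, 0.0739]
eef_rot: [0.569, 0.822, 0.0, 0.002]
ft_force: [0.6, -0.5, -0.1]
grip_width: 0.0425
```

```bash
python3 -c "
from m import *
st();print(goal(0,.071))
cap('side','side3.png')
a=cv2.imread('pics/side3.png')[160:240,200:310]
cv2.imwrite('pics/v5.png',cv2.resize(a,None,fx=5,fy=5,interpolation=2))"
```

```text
t 3.7 pos [ 0.4709 -0.1109  0.0739] F [ 0.556  -0.4944 -0.0529] M [-0.0255 -0.0433  0.0052] w 0.04247302730258441
 r 0.09322117417744395 turn -0.01817385120852022
[ 0.1815  0.2171  0.0173  1.7057 -1.803   2.9209]
```

View pics/v5.png

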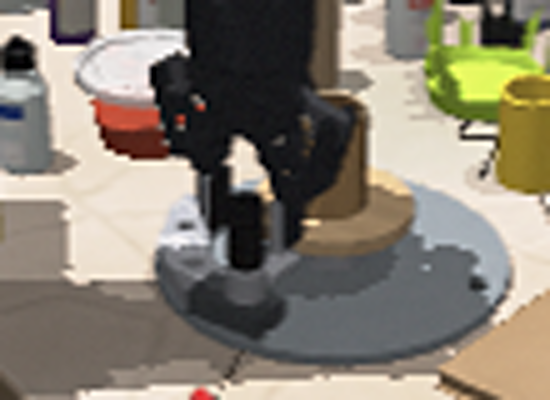

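Request:
apply_moves(
  steps=[
    [[0.2, 0.2, 0, 1.7, -1.8, 2.9, -0.1], [0.2, 0.2, 0, 1.7, -1.8, 2.9, -0.1], [0.2, 0.2, 0, 1.7, -1.8, 2.9, -0.1], [0.2, 0.2, 0, 1.7, -1.8, 2.9, -0.1], [0.2, 0.2, 0, 1.7, -1.8, 2.9, -0.1], [0.2, 0.2, 0, 1.7, -1.8, 2.9, -0.2], [0.2, 0.2, 0, 1.7, -1.8, 2.9, -0.2], [0.2, 0.2, 0, 1.7, -1.8, 2.9, -0.25], [0.2, 0.2, 0, 1.7, -1.8, 2.9, -0.25], [0.2, 0.2, 0, 1.7, -1.8, 2.9, -0.25]],
  ],
)

```text
clock: 4.75
position: [0.4686, -0.1099, 0.071]
eef_rot: [0.569, 0.822, -0.0, 0.0]
ft_force: [0.3, -0.5, 0.1]
grip_width: 0.032
```

```bash
python3 -c "
from m import *
st();print(goal(0,.071));s=monitor.get_state();print(s['qvel'])
"
```

```text
t 4.75 pos [ 0.4686 -0.1099  0.071 ] F [ 0.2546 -0.5125  0.0889] M [ 0.0038 -0.0208 -0.0149] w 0.03198839070650218
 r 0.09498770119160524 turn 0.000442495474325455
[-0.0156  0.0172  0.0172 -0.042  -0.0123  0.0227]
[-0.0012 -0.0019 -0.0005 -0.0007  0.0004  0.0012]
```

Request:
apply_moves(
  steps=[
    [[0, 0, 0, 0, 0, 0, -0.28], [0, 0, 0, 0, 0, 0, -0.3], [0, 0, 0, 0, 0, 0, -0.32], [0, 0, 0, 0, 0, 0, -0.34], [0, 0, 0, 0, 0, 0, -0.36], [0, 0, 0, 0, 0, 0, -0.38], [0, 0, 0, 0, 0, 0, -0.39], [0, 0, 0, 0, 0, 0, -0.39], [0, 0, 0, 0, 0, 0, -0.39], [0, 0, 0, 0, 0, 0, -0.39]],
  ],
  grip_force=20,
)

```text
clock: 5.75
position: [0.4686, -0.1099, 0.071]
eef_rot: [0.569, 0.822, -0.0, 0.0]
ft_force: [0.5, -0.9, 0.7]
grip_width: 0.0262
```

```bash
python3 -c "
from m import *
st()
"
```

```text
t 5.75 pos [ 0.4686 -0.1099  0.071 ] F [ 0.4981 -0.9264  0.69  ] M [-0.0065  0.004   0.0431] w 0.026173511616963612
 r 0.09500202919584105 turn 0.00032747925676296363
```

Well centred; tiny contact. Close fully at light force.

Request:
apply_moves(
  steps=[
    [[0, 0, 0, 0, 0, 0, -0.42], [0, 0, 0, 0, 0, 0, -0.45], [0, 0, 0, 0, 0, 0, -0.48], [0, 0, 0, 0, 0, 0, -0.52], [0, 0, 0, 0, 0, 0, -0.6], [0, 0, 0, 0, 0, 0, -0.7], [0, 0, 0, 0, 0, 0, -0.7], [0, 0, 0, 0, 0, 0, -0.7], [0, 0, 0, 0, 0, 0, -0.7], [0, 0, 0, 0, 0, 0, -0.7]],
  ],
  grip_force=20,
)

```text
clock: 6.75
position: [0.4686, -0.11, 0.0711]
eef_rot: [0.569, 0.822, -0.0, 0.0]
ft_force: [-0.3, -0.1, 3.4]
grip_width: 0.0233
```

```bash
python3 -c "
from m import *
st()
"
```

```text
t 6.75 pos [ 0.4686 -0.11    0.0711] F [-0.2576 -0.1451  3.4499] M [-0.0116  0.1034  0.0326] w 0.0233244257260617
 r 0.0949590525572862 turn -0.0002032710449388353
```

Request:
apply_moves(
  steps=[
    [[0, 0, 0, 0, 0, 0, -0.8], [0, 0, 0, 0, 0, 0, -0.8], [0, 0, 0, 0, 0, -2, -0.8], [0, 0, 0, 0, 0, -5, -0.8], [0, 0, 0, 0, 0, -8, -0.8], [0, 0, 0, 0, 0, -11, -0.8], [0, 0, 0, 0, 0, -14, -0.8], [0, 0, 0, 0, 0, -15, -0.8], [0, 0, 0, 0, 0, -15, -0.8], [0, 0, 0, 0, 0, -15, -0.8]],
  ],
  grip_force=70,
)

```text
clock: 7.75
position: [0.4684, -0.1098, 0.086]
eef_rot: [0.569, 0.822, -0.0, -0.0]
ft_force: [3.2, 1.3, -11.2]
grip_width: 0.0219
```

```bash
python3 -c "
from m import *
st();cap('side','side4.png')
a=cv2.imread('pics/side4.png')[160:240,200:310]
cv2.imwrite('pics/v6.png',cv2.resize(a,None,fx=5,fy=5,interpolation=2))
for t in (.12,.24,.36,.47): print(goal(t,monitor.get_state()['position'][2]))
"
```

```text
t 7.75 pos [ 0.4684 -0.1098  0.086 ] F [  3.156    1.3129 -11.2225] M [ 0.1735 -0.5703 -0.0454] w 0.021919787466433513
 r 0.09510420654944171 turn 0.002806969143964222
[-0.0301 -0.0068  6.8962 11.097   0.7917  0.0013]
[-0.0305 -0.005  13.7717 22.3054  2.8355  0.0019]
[-0.0308 -0.0032 20.6472 33.1885  6.2063  0.0018]
[-0.0311 -0.0015 26.9497 42.7451 10.421   0.0011]
```

View pics/v6.png

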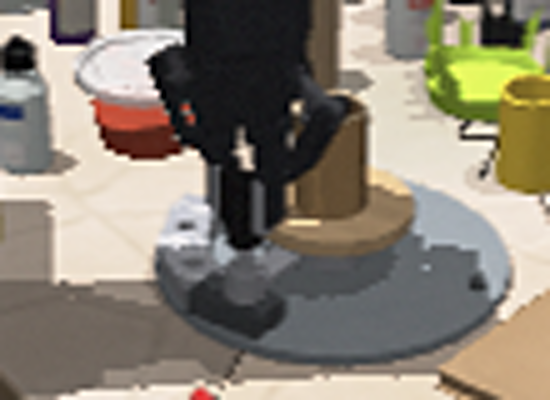

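Request:
apply_moves(
  steps=[
    [[0, 0, 0.4, 0.6, 0, 0, -0.8], [0, 0, 1.5, 2.4, 0.1, 0, -0.8], [0, 0, 3.4, 5.5, 0.3, 0, -0.8], [0, 0, 5.2, 8.3, 0.5, 0, -0.8], [0, 0, 6.9, 11.1, 0.8, 0, -0.8], [0, 0, 9.2, 14.9, 1.3, 0, -0.8], [0, 0, 11.5, 18.6, 2.0, 0, -0.8], [0, 0, 13.1, 21.2, 2.6, 0, -0.8], [0, 0, 13.8, 22.3, 2.8, 0, -0.8], [0, 0, 13.8, 22.3, 2.8, 0, -0.8]],
  ],
)

```text
clock: 8.8
position: [0.4633, -0.0879, 0.086]
eef_rot: [0.664, 0.748, -0.0, 0.0]
ft_force: [3.5, -0.3, -10.7]
grip_width: 0.0222
```

```bash
python3 -c "
from m import *
st()
for t in (.24,.355,.47): print(goal(t,.086))
"
```

```text
t 8.8 pos [ 0.4633 -0.0879  0.086 ] F [  3.532   -0.2811 -10.6553] M [ 0.0596 -0.6777 -0.1049] w 0.022196389632831624
 r 0.09490145521092871 turn 0.2398096087182742
[-0.0121  0.0163 -0.032   0.018  -0.0986  0.0296]
[-0.0111  0.017   6.557  10.9193  0.5229  0.0264]
[-0.0102  0.0176 13.1461 21.6773  2.3911  0.0229]
```

Request:
apply_moves(
  steps=[
    [[0, 0, 0.4, 0.6, 0, 0, -0.8], [0, 0, 1.5, 2.4, 0.1, 0, -0.8], [0, 0, 3.3, 5.4, 0.1, 0, -0.8], [0, 0, 5.0, 8.2, 0.3, 0, -0.8], [0, 0, 6.6, 10.9, 0.5, 0, -0.8], [0, 0, 8.8, 14.5, 1.1, 0, -0.8], [0, 0, 11, 18.1, 1.7, 0, -0.8], [0, 0, 12.5, 20.6, 2.2, 0, -0.8], [0, 0, 13.1, 21.6, 2.4, 0, -0.8], [0, 0, 13.1, 21.6, 2.4, 0, -0.8]],
  ],
)

```text
clock: 9.8
position: [0.4634, -0.0664, 0.0862]
eef_rot: [0.745, 0.667, -0.0, 0.0]
ft_force: [5.5, -1.3, -11.0]
grip_width: 0.0222
```

```bash
python3 -c "
from m import *
st()
p,d=cap('top','top5.png');p,d=cap('side','side5.png')
a=cv2.imread('pics/side5.png')[150:240,190:310];b=cv2.imread('pics/top5.png')[160:260,230:350]
cv2.imwrite('pics/v7.png',cv2.resize(np.vstack([a,b]),None,fx=3.1,fy=3.1,interpolation=2))
"
```

```text
t 9.8 pos [ 0.4634 -0.0664  0.0862] F [  5.4563  -1.2797 -11.0125] M [-0.124  -0.7662 -0.0585] w 0.02222376382684622
 r 0.09462701270750885 turn 0.4672223660046423
```

View pics/v7.png

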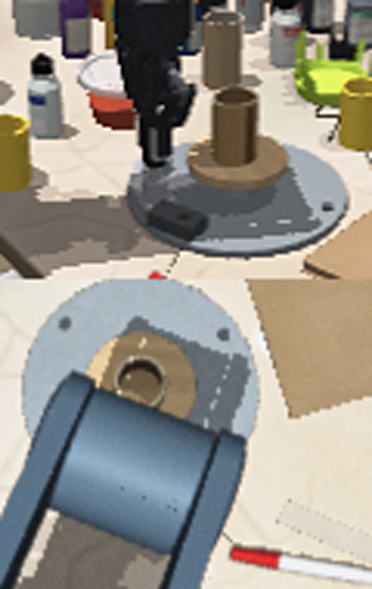

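Request:
apply_moves(
  steps=[
    [[0, 0, 0, 0, -0.5, 0.5, -0.8], [0, 0, 0, 0, -0.5, 1.2, -0.8], [0, 0, 0, 0, -0.5, 1.9, -0.8], [0, 0, 0, 0, -0.5, 2.5, -0.8], [0, 0, 0, 0, -0.5, 3.1, -0.8], [0, 0, 0, 0, -0.5, 3.6, -0.8], [0, 0, 0, 0, -0.5, 4.0, -0.8], [0, 0, 0, 0, -0.5, 4.0, -0.8], [0, 0, 0, 0, -0.5, 4.0, -0.8], [0, 0, 0, 0, -0.5, 4.0, -0.8]],
  ],
)

```text
clock: 10.9
position: [0.4634, -0.0666, 0.0824]
eef_rot: [0.745, 0.668, 0.0, 0.001]
ft_force: [4.7, -0.5, -9.8]
grip_width: 0.0219
```

```bash
python3 -c "
from m import *
st()
"
```

```text
t 10.9 pos [ 0.4634 -0.0666  0.0824] F [ 4.6846 -0.5304 -9.8021] M [-0.0159 -0.886   0.0591] w 0.021936448893003915
 r 0.09467300567341203 turn 0.46522021060327634
```

Request:
apply_moves(
  steps=[
    [[0, 0, 0, 0, 1.0, 0.5, -0.8], [0, 0, 0, 0, 1.0, 1.0, -0.8], [0, 0, 0, 0, 1.0, 1.2, -0.8], [0, 0, 0, 0, 1.0, 1.2, -0.8], [0, 0, 0, 0, 1.0, 1.2, -0.8], [0, 0, 0, 0, 1.0, 1.2, -0.8], [0, 0, 0, 0, 1.0, 1.2, -0.8], [0, 0, 0, 0, 1.0, 1.2, -0.8], [0, 0, 0, 0, 1.0, 1.2, -0.8], [0, 0, 0, 0, 1.0, 1.2, -0.8]],
  ],
  grip_force=40,
)

```text
clock: 11.9
position: [0.4637, -0.0666, 0.0812]
eef_rot: [0.744, 0.668, -0.0, 0.0]
ft_force: [-5.3, -0.4, -0.7]
grip_width: 0.0221
```

```bash
python3 -c "
from m import *
st()
"
```

```text
t 11.9 pos [ 0.4637 -0.0666  0.0812] F [-5.3491 -0.3664 -0.653 ] M [-0.0174  0.9352  0.0034] w 0.02213272433919265
 r 0.09429884928592838 turn 0.46543043695952235
```

Request:
apply_moves(
  steps=[
    [[0, 0, 0, 0, -0.5, 0, -0.7], [0, 0, 0, 0, -0.5, 0, -0.5], [0, 0, 0, 0, -0.5, 0, -0.42], [0, 0, 0, 0, -0.5, 0, -0.39], [0, 0, 0, 0, -0.5, 0, -0.38], [0, 0, 0, 0, -0.5, 0, -0.38], [0, 0, 0, 0, -0.5, 0, -0.38], [0, 0, 0, 0, -0.5, 0, -0.38], [0, 0, 0, 0, -0.5, 0, -0.38], [0, 0, 0, 0, -0.5, 0, -0.38]],
  ],
  grip_force=20,
)

```text
clock: 12.9
position: [0.4632, -0.0665, 0.0813]
eef_rot: [0.744, 0.668, -0.0, 0.0]
ft_force: [0.7, -0.2, 0.5]
grip_width: 0.0262
```

```bash
python3 -c "
from m import *
st(); p,d=cap('side','side6.png')
a=p[150:240,190:310,::-1]
cv2.imwrite('pics/v8.png',cv2.resize(a,None,fx=5,fy=5,interpolation=2))
for t in (.5,.54): print(goal(t,.0812))
"
```

```text
t 12.9 pos [ 0.4632 -0.0665  0.0813] F [ 0.6698 -0.2073  0.5095] M [-0.0169  0.0487  0.0598] w 0.026152052305013537
 r 0.09479464875272176 turn 0.4655332688107488
[ 0.0052  0.0385  1.7933  3.3069 -0.1609  0.0653]
[0.006  0.0384 4.0851 7.1017 0.0339 0.0628]
```

View pics/v8.png

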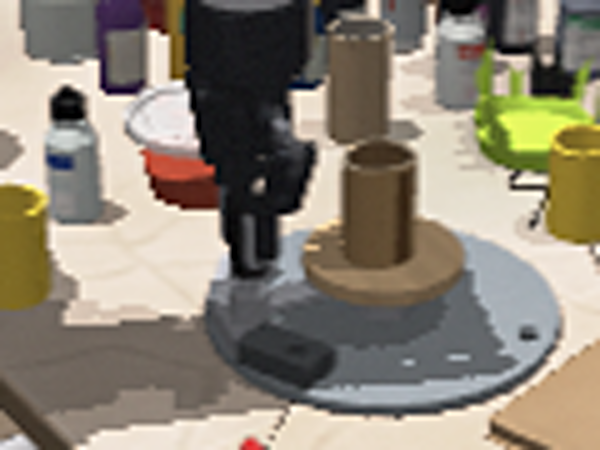

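Request:
apply_moves(
  steps=[
    [[0, 0, 0.4, 0.7, 0, 0, -0.38], [0, 0, 0.9, 1.5, 0, 0, -0.38], [0, 0, 1.3, 2.3, 0, 0, -0.38], [0, 0, 1.8, 3.1, 0, 0, -0.38], [0, 0, 2.2, 3.9, 0, 0, -0.38], [0, 0, 2.7, 4.7, 0, 0, -0.38], [0, 0, 3.1, 5.5, 0, 0, -0.38], [0, 0, 3.6, 6.3, 0, 0, -0.38], [0, 0, 4.1, 7.1, 0, 0, -0.38], [0, 0, 4.1, 7.1, 0, 0, -0.38]],
  ],
)

```text
clock: 13.95
position: [0.4642, -0.0601, 0.0813]
eef_rot: [0.768, 0.64, -0.0, 0.001]
ft_force: [0.2, -4.6, -2.1]
grip_width: 0.0264
```

```bash
cat > lk.py <<'E'
import sys
from m import *
st(); i=sys.argv[1]; p,d=cap('side',f's{i}.png')
cv2.imwrite(f'pics/w{i}.png',cv2.resize(p[180:220,210:270,::-1],None,fx=8,fy=8,interpolation=2))
for t in map(float,sys.argv[2:]): print(goal(t,.0812))
E
python3 lk.py 1 .56 .58 .6
```

```text
t 13.95 pos [ 0.4642 -0.0601  0.0813] F [ 0.1546 -4.557  -2.1482] M [-0.7345 -0.0599 -0.0216] w 0.026434296722133665
 r 0.09471432286701807 turn 0.5336599712035035
[ 0.0416  0.0977  1.1321  2.4615 -0.2479  0.0683]
[ 0.0425  0.0973  2.278   4.3606 -0.1913  0.0651]
[ 0.0435  0.0968  3.4239  6.2582 -0.0968  0.0619]
```

View pics/w1.png

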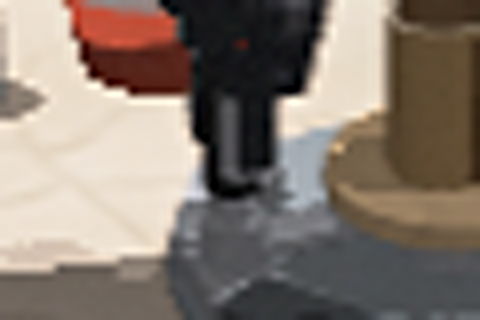

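Request:
apply_moves(
  steps=[
    [[0, 0, 0.2, 0.9, 0, 0, -0.38], [0, 0, 0.4, 1.2, 0, 0, -0.38], [0, 0, 0.6, 1.4, 0, 0, -0.38], [0, 0, 0.8, 1.7, 0, 0, -0.38], [0, 0, 0.9, 1.9, 0, 0, -0.38], [0, 0, 1.0, 2.2, 0, 0, -0.38], [0, 0, 1.1, 2.5, 0, 0, -0.38], [0, 0, 1.2, 2.7, 0, 0, -0.38], [0, 0, 1.4, 2.9, 0, 0, -0.38], [0, 0, 1.4, 2.9, 0, 0, -0.38]],
  ],
)

```text
clock: 15.0
position: [0.4647, -0.0575, 0.0812]
eef_rot: [0.776, 0.631, -0.001, 0.001]
ft_force: [1.2, -5.4, -3.1]
grip_width: 0.0268
```

```bash
python3 lk.py 2 .58 .6
```

```text
t 15.0 pos [ 0.4647 -0.0575  0.0812] F [ 1.2204 -5.4367 -3.0738] M [-0.6832 -0.0059  0.0151] w 0.0267794180325181
 r 0.09473578712046021 turn 0.5620912769342897
[ 0.0439  0.1091  0.877   1.6195 -0.2254 -0.0345]
[ 0.045   0.1087  2.0229  3.5188 -0.1773 -0.0381]
```

View pics/w2.png

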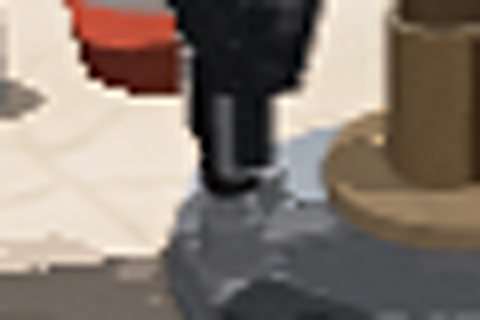

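Request:
apply_moves(
  steps=[
    [[0, 0, 0.1, 0.5, 0, 0, -0.38], [0, 0, 0.2, 0.7, 0, 0, -0.38], [0, 0, 0.3, 0.9, 0, 0, -0.38], [0, 0, 0.4, 1.1, 0, 0, -0.38], [0, 0, 0.5, 1.3, 0, 0, -0.38], [0, 0, 0.6, 1.5, 0, 0, -0.38], [0, 0, 0.7, 1.7, 0, 0, -0.38], [0, 0, 0.8, 1.9, 0, 0, -0.38], [0, 0, 0.9, 2.1, 0, 0, -0.38], [0, 0, 1.0, 2.2, 0, 0, -0.38]],
  ],
)

```text
clock: 16.05
position: [0.4652, -0.055, 0.0813]
eef_rot: [0.781, 0.624, -0.0, 0.001]
ft_force: [0.4, 0.2, -0.3]
grip_width: 0.0266
```

```bash
python3 lk.py 3 .6 .62
```

```text
t 16.05 pos [ 0.4652 -0.055   0.0813] F [ 0.3556  0.19   -0.2641] M [-0.0236  0.0066 -0.0179] w 0.026576764974057945
 r 0.09473893965299601 turn 0.589223835364738
[ 0.056   0.0896  1.0103  1.0742 -0.2701  0.0662]
[ 0.0569  0.0891  2.1562  2.9734 -0.2176  0.0633]
```

View pics/w3.png

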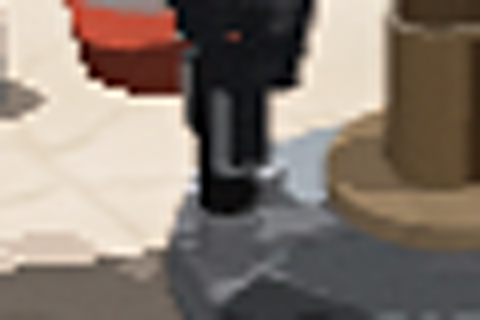

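Request:
apply_moves(
  steps=[
    [[0, 0, 0, 0, 0, 0, -0.3], [0, 0, 0, 0, 0, 0, -0.2], [0, 0, 0, 0, 0, 0, -0.1], [0, 0, 0, 0, 0, 0, 0], [0, 0, 0, 0, 0, -5, 0], [0, 0, 0, 0, 0, -20, 0], [0, 0, 0, 0, 0, -45, 0], [0, 0, 0, 0, 0, -75, 0], [0, 0, 0, 0, 0, -105, 0], [0, 0, 0, 0, 0, -120, 0]],
  ],
)

```text
clock: 17.1
position: [0.4664, -0.0552, 0.2045]
eef_rot: [0.781, 0.624, 0.001, 0.003]
ft_force: [0.4, 0.2, 0.0]
grip_width: 0.0424
```

Request:
apply_moves(
  steps=[
    [[0, 0, 0, 15, 0, 0, 0], [0, 0, 0, 45, 0, 0, 0], [0, 0, 0, 90, 0, 0, 0], [0, 0, 0, 135, 0, 0, 0], [0, 0, 0, 180, 0, 0, 0], [0, 0, 0, 220, 0, 0, 0], [0, 0, 0, 240, 0, 0, 0], [0, 0, 0, 250, 0, 0, 0], [0, 0, 0, 250, 0, 0, 0], [0, 0, 0, 250, 0, 0, 0]],
  ],
)

```text
clock: 18.1
position: [0.5213, 0.1878, 0.2039]
eef_rot: [0.781, 0.624, 0.0, 0.003]
ft_force: [0.1, -0.6, -0.4]
grip_width: 0.0427
```

```bash
python3 -c "
from m import *
st()
for n in('side','top'):
    p,d=cap(n,n+'9.png'); C=cloud(n,d)
    m=(np.hypot(C[...,0]-.4652,C[...,1]+.0555)<.03)&(C[...,2]>.055)&(C[...,2]<.13); P=C[m]
    T=P[P[:,2]>np.percentile(P[:,2],75)-.004]
    print(n,len(P),P.mean(0),np.percentile(P[:,2],[50,75,90,100]),fitc(P,.012))
    m=(np.hypot(C[...,0]-.5575,C[...,1]+.0765)<.045)&(C[...,2]>.06); P=C[m]; print(n,'core',P.mean(0),P.max(0),fitc(P,.0235))
a=cv2.imread('pics/side9.png')[140:250,190:320];b=cv2.imread('pics/top9.png')[150:250,210:340]
cv2.imwrite('pics/v9.png',cv2.resize(np.vstack([a,b]),None,fx=2.8,fy=2.8,interpolation=2))"
```

```text
t 18.1 pos [0.5213 0.1878 0.2039] F [ 0.1191 -0.6434 -0.4292] M [-0.1002  0.0158 -0.0091] w 0.04268843713684902
 r 0.26674444882681225 turn 1.7948260438515726
side 109 [ 0.4618 -0.0625  0.0786] [0.0787 0.0921 0.0958 0.0983] (array([ 0.4659, -0.0562]), np.float64(0.0012011815716110458))
side core [ 0.5472 -0.0856  0.0958] [ 0.5776 -0.0529  0.1221] (array([ 0.5534, -0.0774]), np.float64(0.0016189199374040536))
top 63 [ 0.4645 -0.055   0.0946] [0.0952 0.0963 0.0976 0.1005] (array([ 0.4653, -0.0542]), np.float64(0.003332579772026235))
top core [ 0.5541 -0.0759  0.1026] [ 0.5752 -0.0538  0.1234] (array([ 0.5519, -0.0751]), np.float64(0.0015943158533976189))
```

View pics/v9.png

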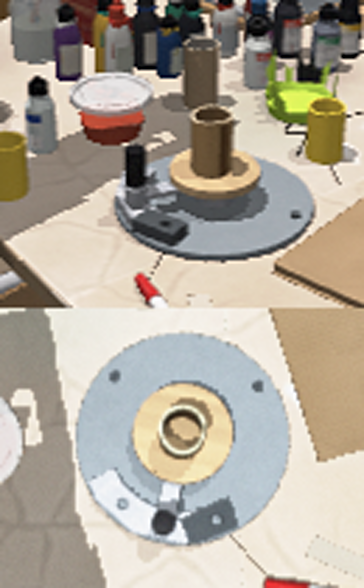

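The knob top is at z = 0.095, so the pin is down. The knob sits at about 0.58 rad, where the first hole was. The second hole is still visible at its left, and the core is upright in the middle. Handing in.

```bash
python3 -c "
from m import *
print(r.job_done())"
```

```text
the job is handed in; nothing more can be done
None
```

The pin is down in the strip's next hole, the knob is let go, and the job was handed in at about 18 s of the 48 s allowed (no verdict is reported).

- **What I did:** I gripped the knob and lifted the pin about 15 mm. I swung the table clockwise to about 0.47 rad and lowered the pin until it rested on the strip. Then I loosened the jaws and nudged the knob along in steps of 2–3 mm until the pin sprang in at about 0.58 rad. The sideways force on the tool was about 5 N while the pin rode the strip and fell to about 0 when it dropped in.
- **Last checks:**
  - The knob top is at z ≈ 0.095 m in both views, the same as at the start with the pin home, so the pin is fully down.
  - The first hole is covered and the second is still visible.
  - The core stands upright, within about 6 mm of the disc's middle.
  - I did not measure how far the bystanders moved. The ones in the last crops look undisturbed, but the mug and tape were outside them.
- **What disagreed:** my estimate of the turning axis was off by roughly 0.5 mm. That gave about 5 N of sideways force on the knob while it was gripped, which I relieved before letting it loose. One arm approach also stopped 2–3 mm short and was corrected before I gripped the knob.

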